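# Clear the scale model's recess and slide its ground panel home

### The arm

A 6-joint arm with a two-finger parallel gripper is mounted at the origin on the work surface. World frame = base frame: x ahead of the robot, y to its left, z up, the work surface at z = 0. Lengths are in m, angles in rad, forces in N, time in s.
With the tool pointing down it reaches from about 0.375 to 0.9 m from the base axis. Payload 3.1 kg.
Tool frame: the origin (TCP) lies between the finger pads; the fingertips stand manip.nose_length ahead of it and the grasp point (between the pads) lies 5 mm behind it (manip.nose_length is the distance from the TCP to the fingertips, in m); z points along the fingers, y is the line along which they close (so a half turn about z gives the same grasp; the last joint's range is limited). The gripper opens to 85 mm and grips with 20 to 120 N. Pads are 22 mm wide; open, the fingers measure 114 mm over their backs; the gripper's body (76 mm by 85 mm) begins 54 mm behind the grasp point. The pads swing forward as they close: fully open they stand 13 mm farther back than shut.
Start: joints at [1.052, 0.527, 1.433, -0, 1.181, -0.178], TCP at [0.209, 0.589, 0.245] pointing down, gripper open.
Joint ranges: [-3.08, 3.08], [-0.75, 2.2], [0.22, 2.44], [-1.43, 4.57], [0, 2.65], [-2.85, 2.85]. Speed limits (rad/s): [2.79, 2.79, 3.14, 3.14, 3.14, 3.14].

### API

Orientations are given as a unit quaternion [x, y, z, w].
In Python, from station import monitor, eyes, job, manip gives the robot as it stands.
- The arm moves only by the shell command python3 -m pendant 'ROWS' [FORCE]. ROWS is JSON, a list that holds one entry, the list of rows, each a list of 7 numbers: the shift along the tool's x, y, z as a fraction of full scale, then the turn, a rotation vector about the tool's x, y, z as a fraction of full scale, then the opening, from 0 (shut) to 1 (fully open). A call has 1 to 20 rows; each row shifts and turns the commanded pose from where the row before left it, along the tool's axes as they then stand; what a row does not reach is not made up. Full scale, the value 1, is 800 mm for a shift and 0.12 rad for a turn. A row lasts 1/10 s, in which the tool goes at most 50 mm and 8.59 degrees, less where a joint would pass 70% of its speed; a pose out of reach is approached as far as the arm can. A call with a number of a shift or a turn outside -1 to 1 is refused whole. A call with a gripper value outside its range is refused whole. The fingers move at their own pace and stop on an object; FORCE is the grip in N (left out, the last holds). Time passes only in rows, so rows that do not move let the fingers close. It gives the time, the measured TCP pose, the force, the opening and the grip force at its end, in the units of the state.
- monitor.sense(): the state, without advancing time (a new reading comes with each control period).
- eyes.snapshot(name): name is "scene" or "top" or "wrist"; returns a dict with "pixels" (480x640x3 uint8, red, green, blue), "depth" (480x640 float32, m along the optical axis (not along the pixel's ray), 0 where there is no reading), "intrinsics" (3x3 intrinsics, pixels), "k1" (the pictures are not rectified: a ray, as slopes to the right and down, at radius r is drawn at 1 + k1 r^2 times it, then the intrinsics apply), "eye" and "attitude" of the camera in the world. Camera axes: x right, y down, z forward; pixel columns grow to the right and rows downward; lengths in m; the calibration is good to about 2 mm. A picture is of the moment at which its call begins.
- job.sign_off(): hands the job in; it is judged then, once.
The state is a dict: "t": time; "q": joint angles; "qd": joint speeds; "tau": joint torques, N m; "tcp_pos": TCP position; "tool_rot": TCP orientation; "force": force on the tool from outside, world axes, zero at the start; "ft_torque": the same for the moment, N m; "finger_gap": opening from 0.0 (shut) to 1.0 (fully open); "gripper_force": force on a finger pad.
Only numpy, scipy, OpenCV 4.12 (cv2) and the standard library are available. Lean on these libraries where they do the work, as an engineer would, in place of code of your own. Each camera call takes 0.05 s, during which the arm holds its last target. There are 200 camera calls.

### The job

On the wooden scale model, lift the loose tower out of the recess and stand it upright in the empty compartment of the divided parts tray, setting it down rather than dropping it. Then slide the thin ground panel along the recess, past its spring catch, until it is fully home against the far end. Leave everything else where it is.

Things in the scene. Friction and masses are not known exactly. Their poses are not given: they have to be found in the camera images.
- board: Fixed wooden scale model, 210 (x) x 280 (y) x 18 mm, origin at the centre of its underside, z up. In its top is a recess 103 mm (x) x 216 mm (y) centred on the origin, floor 12 mm above the origin, ends walled. Small glued houses, up to 30 mm above the board's top, line its two long sides, at least 12 mm from the recess edge; the ends carry only tiny trees.
- home (a point): Point on the board at (0, 53, 17) mm in the board's frame: the centre of the panel's top when the panel is fully home against the recess's +y end. Axes as the board's.
- catch_point (a point): Tip of the brass spring catch, an upright roller 16 mm across that stands out 7 mm from the recess's +x long wall at y = +54 mm in the board's frame. It gives way outwards (board's +x) against a spring of 1.5 to 3 N.
- panel: Thin waxed wooden panel lying loose in the -y part of the recess: 100 (x) x 110 (y) x 5 mm, 0.12 kg, top 1 mm below the board's top; origin at the centre of its underside, axes as the board's. Too wide to grip: pressed on top it drags 85 to 105 mm to the board's +y. In the last 50 mm its +x edge pushes the catch back; a light press slips there, 12 to 20 N drags it. A notch takes the catch at home.
- tower: Loose wooden model tower standing upright in the +y part of the recess, in the panel's way: 40 mm (its x) x 56 mm (its y) x 70 mm tall plus a 6 mm stair head on the flat roof, rows of dark windows, 0.1 kg; origin at the centre of its underside, z up.
- tray: Fixed plywood parts tray left or right of the board, 190 (x) x 130 (y) x 25 mm high, walls and floor 5 mm; origin at the centre of its underside. A divider across x = 0 makes two compartments of 87 x 120 mm: the -x one is empty and takes the tower, the +x one holds a spare house 30 mm tall. A like box filled with wood samples stands on the board's other side.
- empty (a point): Centre of the floor of the tray's empty compartment, 5 mm above the table; axes as the tray's.
- spare: Loose low model house, 45 x 60 x 30 mm, in the +x compartment of the tray; leave it alone. Origin at the centre of its underside.
- kiosk: Loose little model kiosk, 28 x 28 x 22 mm, standing on the board's top at its -x -y corner; leave it alone. Origin at the centre of its underside.
- eraser: Loose white eraser, 22 x 55 x 12 mm, beyond the board; leave it.
- ruler: Loose aluminium ruler, 25 x 155 x 4 mm, beyond the board; leave it.
- glue: Loose glue bottle, 48 mm across, 120 mm tall, beyond the board on the left; leave it.
- tape: Loose tape ring lying flat, 90 mm across, 20 mm high, beyond the board on the right; leave it.
- offcut: Loose plywood offcut, 70 x 30 x 8 mm, beyond the board; leave it.
Things that resemble listed ones, but are neither listed nor needed, are in the scene too. There is more than one size of the panel; the one meant has the size given above.

How it is judged:
On the way, in this order (a step that is already met when the one before it is completed fails the run):
1. the tower stands upright in the tray's empty compartment, let go (x of tower in the frame of tray between -0.09 and -0.0025 m and y of tower in the frame of tray between -0.06 and 0.06 m and z of tower in the frame of tray between 0.002 and 0.009 m and angle between tower's own z axis and vertical below 0.1 rad and contact force between the fingers and tower below 0.1 N), for 0.2 s.
2. the panel is fully home against the far end (y of panel in the frame of home between -0.003 and 0.004 m and x of panel in the frame of home between -0.004 and 0.004 m and z of panel in the frame of home between -0.0075 and -0.0035 m and angle between panel's own z axis and vertical below 0.04 rad), for 0.1 s.
At the end, for the whole second after the job is handed in: The tower stands upright (within 0.1 rad) on the floor of the tray's empty compartment and the panel lies flat in the recess within 3 mm of fully home; both are at rest and let go (all of step 2 and x of tower in the frame of tray between -0.09 and -0.0025 m and y of tower in the frame of tray between -0.06 and 0.06 m and z of tower in the frame of tray between 0.002 and 0.009 m and angle between tower's own z axis and vertical below 0.1 rad and linear speed of each of tower, panel below 0.02 m/s); the robot touches nothing.
It fails at once if the tower is dropped or flung (more than 0.6 m/s while not held) (linear speed of tower above 0.6 m/s and contact force between the fingers and tower below 0.05 N).
It fails at once if a loose model piece, tool or other bystander is moved more than 25 mm (distance of any of spare, kiosk, eraser, ruler, glue, tape, offcut from where it was at the start of the episode above 0.025 m).
It also fails if it takes over 58 s, if anything falls off the work surface, if the arm or the gripper's body presses on something with over 40 N, if the wrist force passes 120 N, or if a joint passes its speed limit or range.

## Working session

There is one attempt and no reset: what is moved stays moved. The work goes in short steps, Python scripts to look and compute and a shell command to move; the robot and the scene stay as the last step left them, time stands still between calls to the robot, and variables do not carry over. Pictures are saved under pics/ and viewed, at most 10 in all, crops included, and the job is handed in when it is done.

```bash
mkdir -p pics; cat > h.py <<'E'
import numpy as np, cv2, pickle
from station import monitor, eyes, job, manip
from scipy.spatial.transform import Rotation as R
def att(a):
    a=np.array(a,float)
    return a if a.shape==(3,3) else R.from_quat(a).as_matrix()
def snap(n,save=None):
    s=eyes.snapshot(n); pickle.dump(s,open(f'{n}.pkl','wb'))
    if save: cv2.imwrite(f'pics/{save}.png',cv2.cvtColor(s['pixels'],cv2.COLOR_RGB2BGR))
    return s
def load(n): return pickle.load(open(f'{n}.pkl','rb'))
def ray(s,u,v):
    K=np.array(s['intrinsics']); d=np.array([(u-K[0,2])/K[0,0],(v-K[1,2])/K[1,1]]); p=d.copy()
    for _ in range(20): p=d/(1+s['k1']*(p@p))
    return att(s['attitude'])@np.array([p[0],p[1],1])
def atz(s,u,v,z):
    r=ray(s,u,v); e=np.array(s['eye']); return e+r*(z-e[2])/r[2]
def atd(s,u,v):
    d=np.median(s['depth'][int(v)-1:int(v)+2,int(u)-1:int(u)+2]); return np.array(s['eye'])+ray(s,u,v)*d
E
python3 - <<'E'
from h import *
for n in ('top','scene'):
    s=snap(n,n+'0'); print(n,s['eye'],s['attitude'],s['intrinsics'],s['k1'])
print(monitor.sense(), manip.nose_length)
E
```

```text
top [ 0.51723238 -0.01051272  1.15123922] [-0.70526351  0.70767626 -0.02508901  0.03417942] [[497.07363824   0.         325.95777176]
 [  0.         497.07363824 235.66127194]
 [  0.           0.           1.        ]] -0.11661589715421672
scene [ 1.21107967 -0.53033149  0.67769605] [ 0.82407461  0.36228216 -0.17499399 -0.39878539] [[544.36362344   0.         331.54462739]
 [  0.         544.36362344 240.98734796]
 [  0.           0.           1.        ]] -0.022255619720530844
{'t': 0.1, 'q': array([ 1.05151344e+00,  5.28389073e-01,  1.43378558e+00, -1.98907031e-05,
        1.18143214e+00, -1.78518032e-01]), 'qd': array([ 6.45435675e-04, -1.79781037e-03, -3.27825669e-03,  1.09793788e-03,
       -1.37480605e-03,  6.55673046e-05]), 'tau': array([ 3.46662828e-04, -4.43312180e+01, -1.78587556e+01, -2.03804079e-04,
        3.81136357e-03,  1.78115562e-05]), 'tcp_pos': array([0.20854915, 0.5885088 , 0.24441808]), 'tool_rot': array([ 1.69555434e-01,  9.85520137e-01, -9.49535620e-04, -3.35638058e-04]), 'force': array([-0.18851602,  0.26546228,  0.7145887 ]), 'ft_torque': array([-0.01187223,  0.00907   , -0.03986914]), 'gripper_force': 0.0, 'finger_gap': 1.001874578367546} 0.014
```

View pics/top0.png

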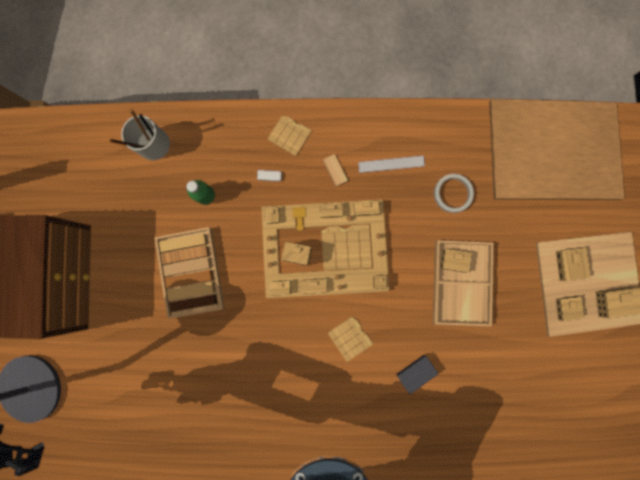

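View pics/scene0.png

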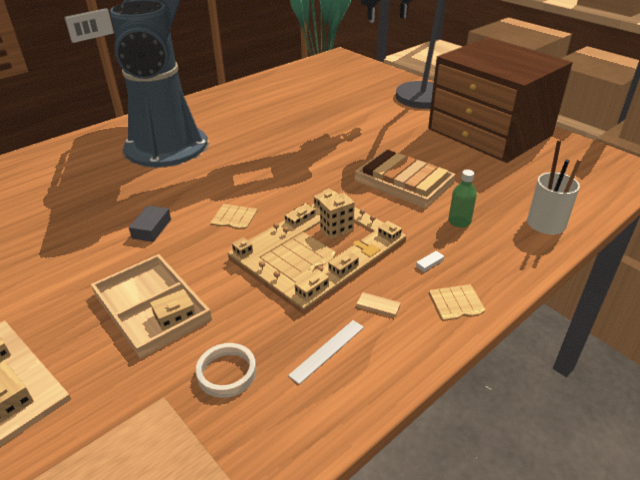

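The top view shows the board at about (325,250), with the brass catch at (300,218), the tower at (296,253), the panel in the recess at (348,248) and the kiosk at (380,282). The tray is on the right, with the spare house at (458,262) and the empty compartment at (466,303). There are three panel candidates: (348,248), (290,135) and (350,340). Only the one at (348,248) lies in the -y part of the recess. The other two lie loose on the table and look smaller. I'll confirm this in one crop.

```bash
python3 - <<'E'
from h import *
s=load('top'); im=cv2.cvtColor(s['pixels'],cv2.COLOR_RGB2BGR)[190:340,250:510]
cv2.imwrite('pics/crop1.png',cv2.resize(im,None,fx=3,fy=3,interpolation=cv2.INTER_CUBIC))
E
```

```text
(no output)
```

View pics/crop1.png

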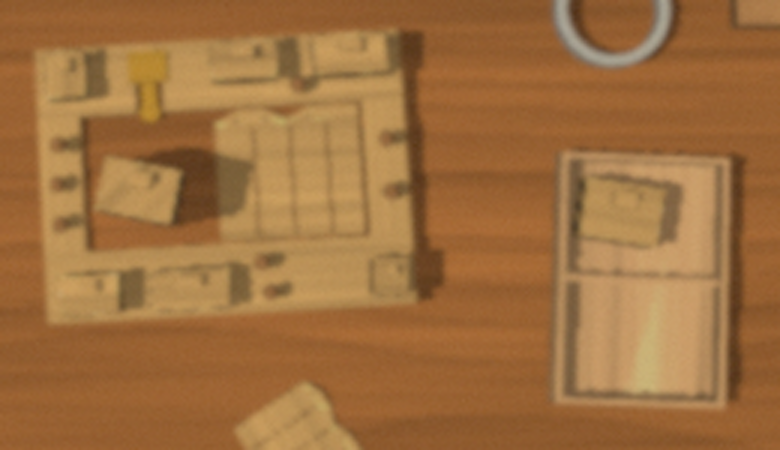

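The crop shows the panel in the recess: its top spans crop (216..368, 102..240) and the catch notch is at (282,118). That fits 100 x 110 mm, which I'll check numerically. The tower roof corners are at about (106,156), (183,172), (172,224) and (94,207).

```bash
python3 - <<'E'
from h import *
s=load('top'); f=lambda p,z: np.array([atz(s,250+x/3,190+y/3,z)[:2] for x,y in p])
b=f([(36,50),(402,30),(417,300),(49,323)],.018)   # +x+y, +x-y, -x-y, -x+y
t=f([(558,150),(736,157),(726,407),(553,402)],.025)
w=f([(106,156),(183,172),(172,224),(94,207)],.082)
pn=f([(216,120),(365,102),(368,236),(219,243)],.017)
for n,c in (('board',b),('tray',t),('tower',w),('panel',pn)):
    e=np.roll(c,-1,0)-c
    v=(c[0]+c[3]-c[1]-c[2]); yaw=np.degrees(np.arctan2(v[1],v[0]))-90
    print(n,c.mean(0).round(4),'yaw of y-axis',yaw.round(2),np.linalg.norm(e,axis=1).round(3))
print('depth tower',atd(s,250+125/3,190+195/3),'panel',atd(s,250+310/3,190+180/3),'tray empty',atd(s,250+630/3,190+340/3))
m=monitor.sense(); print(R.from_quat(m['tool_rot']).as_matrix().round(3))
E
```

```text
board [0.5835 0.0056] yaw of y-axis 3.15 [0.282 0.206 0.279 0.209]
tray [ 0.5031 -0.311 ] yaw of y-axis -2.45 [0.138 0.19  0.132 0.19 ]
tower [0.5694 0.0673] yaw of y-axis -12.17 [0.057 0.038 0.057 0.038]
panel [ 0.5833 -0.0448] yaw of y-axis 4.59 [0.115 0.102 0.113 0.094]
depth tower [0.56559515 0.07716807 0.08178359] panel [ 0.57939461 -0.05842838  0.01842557] tray empty [ 0.45588925 -0.3042077   0.00586618]
[[-0.943  0.334 -0.001]
 [ 0.334  0.943 -0.002]
 [ 0.    -0.002 -1.   ]]
```

```bash
python3 -m pendant '[[[-0.04,-0.029,0,0,0,0,1],[-0.04,-0.029,0,0,0,0,1],[-0.04,-0.029,0,0,0,0,1],[-0.04,-0.029,0,0,0,0,1],[-0.04,-0.029,0,0,0,0,1],[-0.04,-0.029,0,0,0,0,1],[-0.04,-0.029,0,0,0,0,1],[-0.04,-0.029,0,0,0,0,1],[-0.04,-0.029,0,0,0,0,1],[-0.04,-0.029,0,0,0,0,1],[-0.04,-0.029,0,0,0,0,1],[-0.04,-0.029,0,0,0,0,1],[-0.04,-0.029,0,0,0,0,1],[-0.04,-0.029,0,0,0,0,1],[-0.04,-0.029,0,0,0,0,1],[-0.04,-0.029,0,0,0,-0.5,1],[0,0,0,0,0,-0.56,1],[0,0,0,0,0,0,1]]]' 30
python3 - <<'E'
from h import *
s=snap('wrist','w1'); m=monitor.sense(); print(m['t'],m['tcp_pos'],m['force']); print(R.from_quat(m['tool_rot']).as_matrix().round(3)); print(s['eye'])
E
```

```text
t: 1.9
tcp_pos: [0.5675, 0.0669, 0.2446]
tool_rot: [0.108, 0.994, 0.0, -0.001]
force: [0.1, -0.4, -0.4]
finger_gap: 0.997
gripper_force: 0.0
1.95 [0.56689127 0.06773736 0.24467942] [-0.25951604 -0.13051051  0.33397278]
[[-0.977  0.214 -0.002]
 [ 0.214  0.977  0.   ]
 [ 0.002  0.    -1.   ]]
[0.49711374 0.08202624 0.37288309]
```

View pics/w1.png

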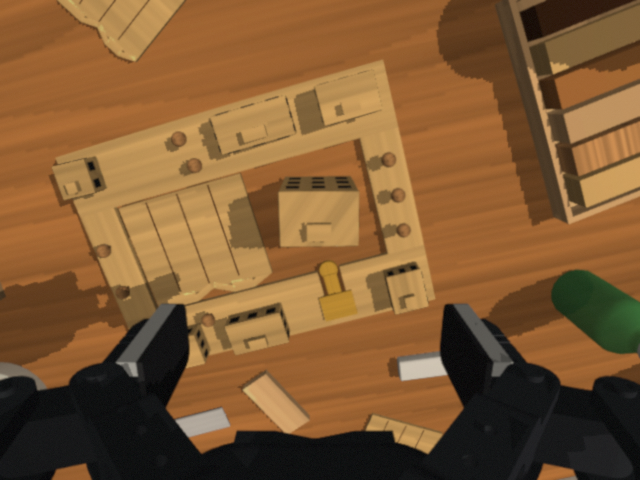

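The wrist view shows the tower roof at (279..358, 191..246), aligned with the fingers. The recess's +y end runs from (361,139) to (386,253), the panel's +y edge from (241,175) to (270,276), and the catch roller is at (328,270).

```bash
python3 - <<'E'
from h import *
s=load('wrist'); f=lambda p,z: np.array([atz(s,x,y,z)[:2] for x,y in p])
w=f([(279,191),(357,191),(358,245),(279,246)],.082)
print('tower',w.mean(0),np.linalg.norm(np.roll(w,-1,0)-w,axis=1))
v=w[1]-w[0]+w[2]-w[3]; print('tower y ang',np.degrees(np.arctan2(v[1],v[0])))
print('recess +y end',f([(361,139),(386,253)],.018)); print('panel',f([(241,175),(270,276),(118,207)],.017)); print('board +y corners',f([(383,61),(430,298)],.018),'catch',f([(328,270)],.018))
print('tcp proj', monitor.sense()['tcp_pos'])
E
```

```text
tower [0.56989808 0.06891474] [0.05334579 0.0388002  0.05600166 0.03950902]
tower y ang 78.0584629748898
recess +y end [[0.52826577 0.11386008]
 [0.6285474  0.11714073]]
panel [[ 0.53588672  0.01129704]
 [ 0.62817185  0.01317086]
 [ 0.53933302 -0.09905843]]
board +y corners [[0.47319239 0.14179605]
 [0.67937501 0.14890037]] catch [[0.63318319 0.06459015]]
tcp proj [0.56689127 0.06773736 0.24467942]
```

```bash
python3 -m pendant '[[[-0.0034,0.002,0.04,0,0,0,1],[0,0,0.045,0,0,0,1],[0,0,0.045,0,0,0,1],[0,0,0.04,0,0,0,1],[0,0,0.03,0,0,0,1],[0,0,0.02,0,0,0,1],[0,0,0.008,0,0,0,1],[0,0,0,0,0,0,1],[0,0,0,0,0,0,0],[0,0,0,0,0,0,0],[0,0,0,0,0,0,0],[0,0,0,0,0,0,0],[0,0,0,0,0,0,0],[0,0,0,0,0,0,0],[0,0,0,0,0,0,0],[0,0,0,0,0,0,0]]]' 30
```

```text
t: 3.55
tcp_pos: [0.5713, 0.0691, 0.0643]
tool_rot: [0.107, 0.994, 0.0, 0.001]
force: [-0.3, 0.1, 6.6]
finger_gap: 0.654
gripper_force: 33.4
```

```bash
python3 -m pendant '[[[0,0,-0.008,0,0,0,0],[0,0,-0.02,0,0,0,0],[0,0,-0.03,0,0,0,0],[0,0,-0.03,0,0,0,0],[0,0,-0.02,0,0,0,0],[0,0,-0.008,0,0,0,0],[0,0,0,0,0,0,0]]]' && python3 -m pendant '[[[0.001,-0.015,0,0,0,0,0],[0.002,-0.03,0,0,0,0,0],[0.003,-0.035,0,0,0,0,0],[0.003,-0.035,0,0,0,0,0],[0.003,-0.035,0,0,0,0,0],[0.003,-0.035,0,0,0,0,0],[0.003,-0.035,0,0,0,0,0],[0.003,-0.035,0,0,0,0,0],[0.003,-0.035,0,0,0,0,0],[0.003,-0.035,0,0,0,0,0],[0.003,-0.035,0,0,0,0,0],[0.003,-0.035,0,0,0,0,0],[0.003,-0.035,0,0,0,0,0],[0.003,-0.035,0,0,0,0,0],[0.002,-0.02,0,0,0,-0.3,0],[0,-0.007,0,0,0,-0.5,0],[0,0,0,0,0,-0.4,0],[0,0,0,0,0,-0.18,0],[0,0,0,0,0,0,0]]]'
python3 - <<'E'
from h import *
s=snap('wrist','w2'); m=monitor.sense(); print(m['t'],m['tcp_pos'],m['force']); print(R.from_quat(m['tool_rot']).as_matrix().round(3))
E
```

```text
t: 4.25
tcp_pos: [0.5706, 0.069, 0.1565]
tool_rot: [0.107, 0.994, 0.0, 0.001]
force: [-0.8, 0.3, -1.1]
finger_gap: 0.647
gripper_force: 32.6
t: 6.15
tcp_pos: [0.4541, -0.3085, 0.1548]
tool_rot: [0.024, 1.0, 0.001, -0.001]
force: [-0.5, -0.2, -1.3]
finger_gap: 0.651
gripper_force: 32.5
6.2 [ 0.45435501 -0.30839912  0.15496   ] [-0.14682517  0.11600357 -2.41018012]
[[-0.999  0.049 -0.001]
 [ 0.049  0.999  0.001]
 [ 0.001  0.001 -1.   ]]
```

View pics/w2.png

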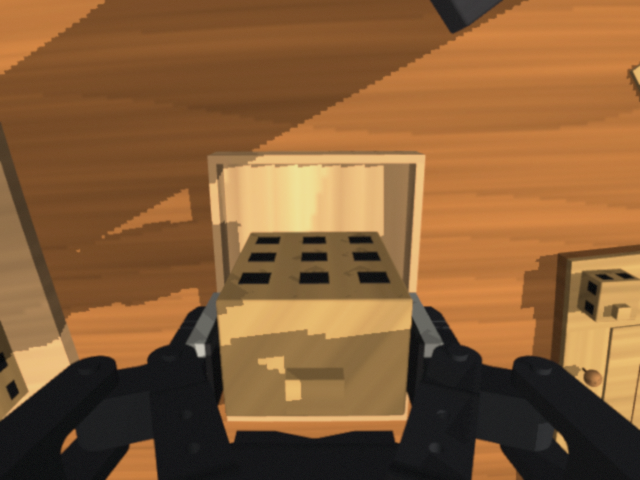

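The tower is held upright in the wrist view, centred over the tray. The tray's -x rim corners are at (209,155) and (424,155).

```bash
python3 - <<'E'
from h import *
s=load('wrist'); c=np.array([atz(s,x,y,.025)[:2] for x,y in [(209,155),(424,155)]])
d=(c[1]-c[0])/np.linalg.norm(c[1]-c[0]); xd=np.array([d[1],-d[0]])
print(c,np.linalg.norm(c[1]-c[0]),np.degrees(np.arctan2(d[1],d[0])),'empty centre',c.mean(0)+xd*.049)
E
```

```text
[[ 0.40541014 -0.36867927]
 [ 0.41155735 -0.24085596]] 0.1279710332605595 87.24668238268254 empty centre [ 0.45742718 -0.30712138]
```

```bash
python3 -m pendant '[[[-0.0037,0,0.01,0,0,0,0],[0,0,0.025,0,0,0,0],[0,0,0.03,0,0,0,0],[0,0,0.025,0,0,0,0],[0,0,0.015,0,0,0,0],[0,0,0.008,0,0,0,0],[0,0,0.003,0,0,0,0],[0,0,0,0,0,0,0],[0,0,0,0,0,0,0]]]'; python3 -m pendant '[[[0,0,0.002,0,0,0,0],[0,0,0.002,0,0,0,0],[0,0,0,0,0,0,0]]]'
```

```text
t: 7.1
tcp_pos: [0.4585, -0.3092, 0.0636]
tool_rot: [0.024, 1.0, -0.001, 0.001]
force: [-0.4, 1.1, -1.3]
finger_gap: 0.651
gripper_force: 32.6
t: 7.4
tcp_pos: [0.458, -0.3089, 0.0598]
tool_rot: [0.024, 1.0, -0.0, 0.0]
force: [-0.3, -0.6, -1.4]
finger_gap: 0.652
gripper_force: 32.6
```

```bash
python3 -m pendant '[[[0,0,0.001,0,0,0,0],[0,0,0.001,0,0,0,0],[0,0,0,0,0,0,0]]]';python3 -m pendant '[[[0,0,0.001,0,0,0,0],[0,0,0,0,0,0,0]]]'
```

```text
t: 7.7
tcp_pos: [0.4579, -0.3088, 0.058]
tool_rot: [0.024, 1.0, 0.0, -0.0]
force: [0.3, -0.7, 0.3]
finger_gap: 0.654
gripper_force: 32.6
t: 7.9
tcp_pos: [0.458, -0.3089, 0.0573]
tool_rot: [0.024, 1.0, -0.0, 0.0]
force: [-0.0, -0.4, -1.7]
finger_gap: 0.651
gripper_force: 32.7
```

```bash
python3 -m pendant '[[[0,0,0.001,0,0,0,0],[0,0,0,0,0,0,0]]]';python3 -m pendant '[[[0,0,0.001,0,0,0,0],[0,0,0,0,0,0,0]]]'
```

```text
t: 8.1
tcp_pos: [0.458, -0.3089, 0.0572]
tool_rot: [0.024, 1.0, -0.0, 0.0]
force: [-1.1, 1.2, 5.6]
finger_gap: 0.648
gripper_force: 33.3
t: 8.3
tcp_pos: [0.458, -0.3089, 0.0572]
tool_rot: [0.024, 1.0, -0.0, 0.0]
force: [-1.9, 0.9, 11.3]
finger_gap: 0.653
gripper_force: 33.9
```

```bash
python3 -m pendant '[[[0,0,-0.001,0,0,0,0],[0,0,0,0,0,0,0.75],[0,0,0,0,0,0,0.9],[0,0,0,0,0,0,1],[0,0,0,0,0,0,1],[0,0,0,0,0,0,1],[0,0,0,0,0,0,1],[0,0,-0.015,0,0,0,1],[0,0,-0.04,0,0,0,1],[0,0,-0.045,0,0,0,1],[0,0,-0.045,0,0,0,1],[0,0,-0.03,0,0,0,1],[0,0,0,0,0,0,1]]]'
python3 - <<'E'
from h import *
s=snap('wrist','w3'); snap('top','top1'); m=monitor.sense(); print(m['t'],m['tcp_pos'],m['force']); print(R.from_quat(m['tool_rot']).as_matrix().round(3))
E
```

```text
t: 9.6
tcp_pos: [0.4599, -0.3105, 0.2012]
tool_rot: [0.024, 1.0, -0.003, 0.003]
force: [-0.2, -0.3, 0.1]
finger_gap: 1.002
gripper_force: 0.0
9.7 [ 0.45804288 -0.30881146  0.19753823] [-0.00379378 -0.45125562  0.40396982]
[[-0.999  0.048  0.001]
 [ 0.048  0.999 -0.001]
 [-0.001 -0.001 -1.   ]]
```

View pics/w3.png

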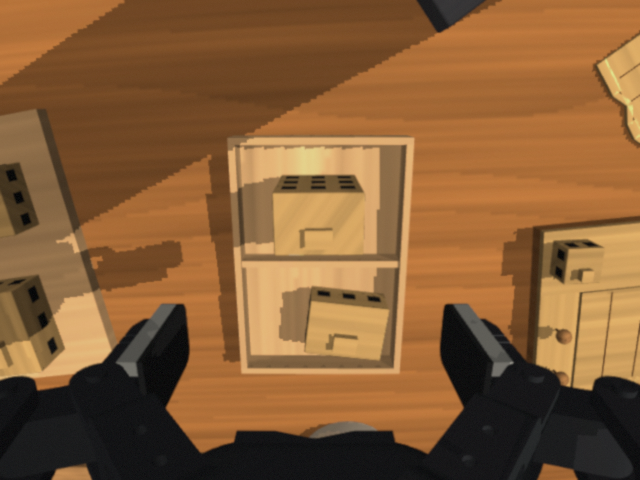

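The tower stands upright and released in the empty compartment at (318,215), and the spare at (347,325) is undisturbed. Next is the panel, using the fingers shut as a press.

```bash
python3 -m pendant '[[[0,0,0,0,0,-0.35,0],[0,0,0,0,0,-0.34,0],[-0.018,0.0315,0,0,0,0,0],[-0.018,0.0315,0,0,0,0,0],[-0.018,0.0315,0,0,0,0,0],[-0.018,0.0315,0,0,0,0,0],[-0.018,0.0315,0,0,0,0,0],[-0.018,0.0315,0,0,0,0,0],[-0.018,0.0315,0,0,0,0,0],[-0.018,0.0315,0,0,0,0,0],[-0.018,0.0315,0,0,0,0,0],[-0.018,0.0315,0,0,0,0,0],[0,0,0,0,0,0,0]]]'; python3 -m pendant '[[[0,0,0.03,0,0,0,0],[0,0,0.045,0,0,0,0],[0,0,0.045,0,0,0,0],[0,0,0.03,0,0,0,0],[0,0,0.02,0,0,0,0],[0,0,0.01,0,0,0,0],[0,0,0.01,0,0,0,0],[0,0,0,0,0,0,0]]]'
python3 - <<'E'
from h import *
m=monitor.sense(); print(R.from_quat(m['tool_rot']).as_matrix().round(3))
E
```

```text
t: 11.0
tcp_pos: [0.5933, -0.0487, 0.1948]
tool_rot: [-0.019, 1.0, 0.001, -0.001]
force: [0.2, 1.2, -0.5]
finger_gap: 0.0
gripper_force: 0.0
t: 11.8
tcp_pos: [0.5924, -0.0521, 0.0436]
tool_rot: [-0.017, 1.0, 0.0, -0.001]
force: [0.4, -0.2, -0.7]
finger_gap: -0.001
gripper_force: 0.0
[[-0.999 -0.035 -0.002]
 [-0.035  0.999  0.   ]
 [ 0.002  0.    -1.   ]]
```

```bash
python3 -m pendant '[[[0,0,0.008,0,0,0,0],[0,0,0.005,0,0,0,0],[0,0,0.002,0,0,0,0],[0,0,0,0,0,0,0]]]'; python3 -m pendant '[[[0,0,0.0015,0,0,0,0],[0,0,0,0,0,0,0],[0,0,0,0,0,0,0]]]'
```

```text
t: 12.2
tcp_pos: [0.5932, -0.0519, 0.0326]
tool_rot: [-0.017, 1.0, -0.0, 0.0]
force: [0.6, 0.1, 0.1]
finger_gap: -0.001
gripper_force: 0.0
t: 12.5
tcp_pos: [0.5932, -0.052, 0.0315]
tool_rot: [-0.017, 1.0, -0.0, 0.0]
force: [0.1, 0.5, 0.0]
finger_gap: -0.003
gripper_force: 0.0
```

```bash
python3 -m pendant '[[[0,0,0.0015,0,0,0,0],[0,0,0,0,0,0,0],[0,0,0,0,0,0,0]]]'; python3 -m pendant '[[[0,0,0.001,0,0,0,0],[0,0,0,0,0,0,0],[0,0,0,0,0,0,0]]]'
```

```text
t: 12.8
tcp_pos: [0.5934, -0.052, 0.0311]
tool_rot: [-0.017, 1.0, -0.0, 0.0]
force: [-1.7, -0.3, 6.5]
finger_gap: 0.004
gripper_force: 2.9
t: 13.1
tcp_pos: [0.5934, -0.052, 0.0311]
tool_rot: [-0.018, 1.0, -0.0, 0.0]
force: [-2.0, 1.6, 10.3]
finger_gap: 0.001
gripper_force: 5.3
```

```bash
python3 -m pendant '[[[0,0,0.0015,0,0,0,0],[0,0,0,0,0,0,0],[0,0.002,0,0,0,0,0],[0,0.005,0,0,0,0,0],[0,0.005,0,0,0,0,0],[0,0.005,0,0,0,0,0],[0,0.005,0,0,0,0,0],[0,0.005,0,0,0,0,0],[0,0.005,0,0,0,0,0],[0,0.005,0,0,0,0,0],[0,0.005,0,0,0,0,0],[0,0.005,0,0,0,0,0],[0,0,0,0,0,0,0]]]'
python3 - <<'E'
from h import *
s=snap('top','top2'); snap('wrist')
im=cv2.cvtColor(s['pixels'],cv2.COLOR_RGB2BGR)[190:340,250:510]
cv2.imwrite('pics/crop2.png',cv2.resize(im,None,fx=3,fy=3,interpolation=cv2.INTER_CUBIC))
E
```

```text
t: 14.4
tcp_pos: [0.5929, -0.0153, 0.031]
tool_rot: [-0.018, 1.0, -0.001, 0.001]
force: [-3.0, -2.6, 15.9]
finger_gap: -0.003
gripper_force: 8.3
```

View pics/crop2.png

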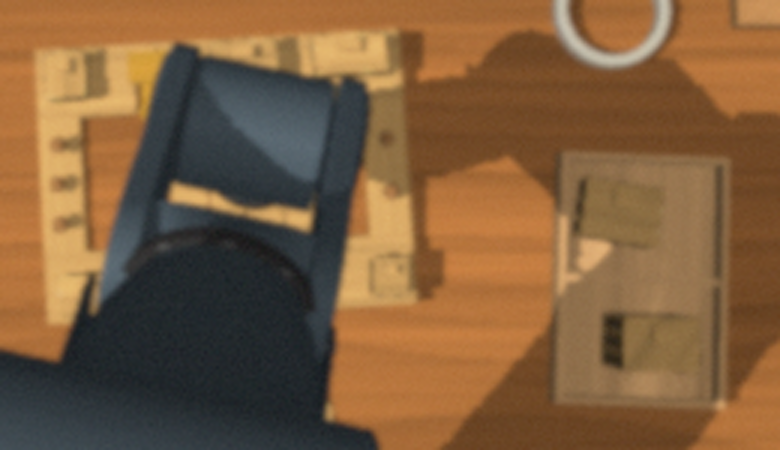

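The arm hides the panel in the top view. Force is steady at about 16 N down with low drag, so I'll press slightly harder through the catch.

```bash
python3 -m pendant '[[[0,0,0.001,0,0,0,0],[0,0.005,0,0,0,0,0],[0,0.005,0,0,0,0,0],[0,0.005,0,0,0,0,0],[0,0.005,0,0,0,0,0],[0,0.005,0,0,0,0,0],[0,0.005,0,0,0,0,0]]]';python3 -m pendant '[[[0,0.005,0,0,0,0,0],[0,0.005,0,0,0,0,0],[0,0.005,0,0,0,0,0],[0,0.005,0,0,0,0,0],[0,0.005,0,0,0,0,0],[0,0.005,0,0,0,0,0],[0,0,0,0,0,0,0]]]'
python3 - <<'E'
from h import *
s=snap('wrist','w4')
E
```

```text
t: 15.2
tcp_pos: [0.5917, 0.0074, 0.031]
tool_rot: [-0.018, 1.0, -0.002, 0.001]
force: [-6.1, -7.1, 21.3]
finger_gap: 0.0
gripper_force: 11.0
t: 15.9
tcp_pos: [0.5903, 0.0324, 0.031]
tool_rot: [-0.018, 1.0, -0.001, 0.001]
force: [-5.6, -4.0, 22.7]
finger_gap: 0.003
gripper_force: 11.5
```

View pics/w4.png

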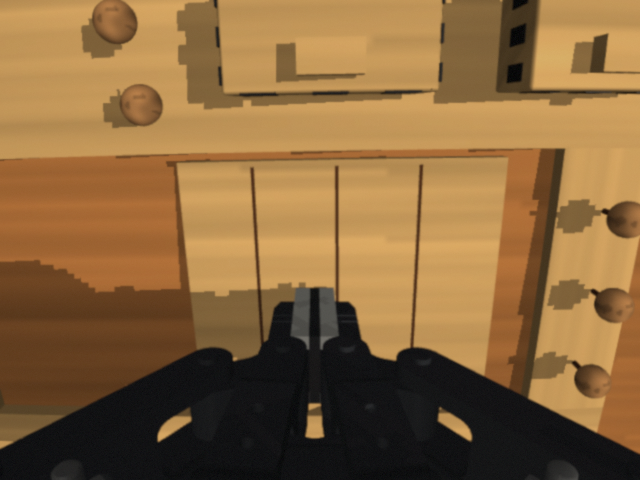

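The wrist view shows the panel's +y edge at about (506,158) and the recess end at about (562,150). That leaves roughly 18 mm, and the panel hasn't slipped.

```bash
python3 -m pendant '[[[0,0.005,0,0,0,0,0],[0,0.005,0,0,0,0,0],[0,0.005,0,0,0,0,0],[0,0.003,0,0,0,0,0],[0,0,0,0,0,0,0]]]';python3 -m pendant '[[[0,0.002,0,0,0,0,0],[0,0.002,0,0,0,0,0],[0,0,0,0,0,0,0]]]';python3 -m pendant '[[[0,0.002,0,0,0,0,0],[0,0.002,0,0,0,0,0],[0,0,0,0,0,0,0]]]'
```

```text
t: 16.45
tcp_pos: [0.5895, 0.0469, 0.031]
tool_rot: [-0.018, 1.0, -0.001, 0.0]
force: [-6.0, -3.5, 23.4]
finger_gap: 0.004
gripper_force: 11.7
t: 16.75
tcp_pos: [0.5894, 0.0498, 0.031]
tool_rot: [-0.018, 1.0, -0.001, 0.0]
force: [-7.7, -5.3, 23.9]
finger_gap: -0.001
gripper_force: 11.7
t: 17.05
tcp_pos: [0.5904, 0.0525, 0.031]
tool_rot: [-0.018, 1.0, -0.002, 0.001]
force: [-5.1, -7.3, 22.8]
finger_gap: -0.002
gripper_force: 10.8
```

```bash
python3 -m pendant '[[[0,0.002,0,0,0,0,0],[0,0.002,0,0,0,0,0],[0,0,0,0,0,0,0],[0,0,0,0,0,0,0]]]';python3 -m pendant '[[[0,0,-0.004,0,0,0,0],[0,0,-0.01,0,0,0,0],[0,0,-0.03,0,0,0,0],[0,0,-0.045,0,0,0,0],[0,0,-0.045,0,0,0,0],[0,0,-0.045,0,0,0,0],[0,0,-0.03,0,0,0,0],[0,0,0,0,0,0,0],[0,0,0,0,0,0,0]]]'
python3 - <<'E'
from h import *
s=snap('wrist','w5')
E
```

```text
t: 17.45
tcp_pos: [0.5918, 0.0554, 0.031]
tool_rot: [-0.018, 1.0, -0.002, 0.003]
force: [-2.5, -6.5, 19.4]
finger_gap: -0.003
gripper_force: 9.7
t: 18.35
tcp_pos: [0.589, 0.0578, 0.1947]
tool_rot: [-0.018, 1.0, 0.0, 0.0]
force: [0.3, 0.4, 0.0]
finger_gap: -0.0
gripper_force: 0.0
```

View pics/w5.png

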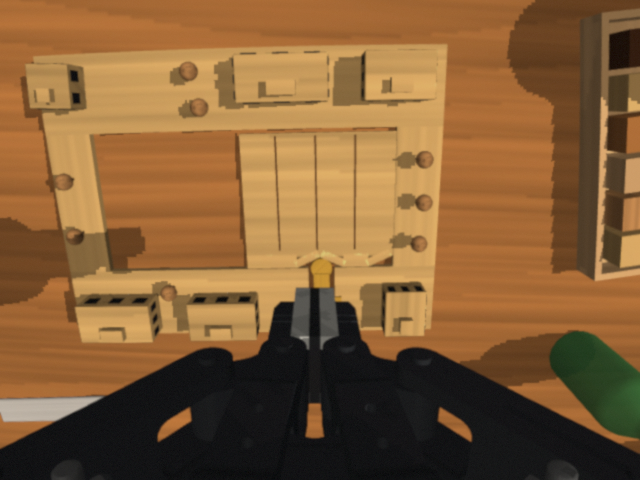

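The panel covers (240..397, 130..268) and the brass catch at (321,268) sits in its notch. I'll check the seam at the far end in one crop.

```bash
python3 - <<'E'
from h import *
s=load('wrist'); im=cv2.cvtColor(s['pixels'],cv2.COLOR_RGB2BGR)[110:290,230:450]
cv2.imwrite('pics/crop3.png',cv2.resize(im,None,fx=3.3,fy=3.3,interpolation=cv2.INTER_CUBIC))
a,b,c=[atz(s,*p) for p in ((397,130,.018),(240,133,.017),(91,135,.018))]
print(np.linalg.norm(a-b),np.linalg.norm(a-c))
E
```

```text
0.10893285740689539 0.21430900512667947
```

View pics/crop3.png

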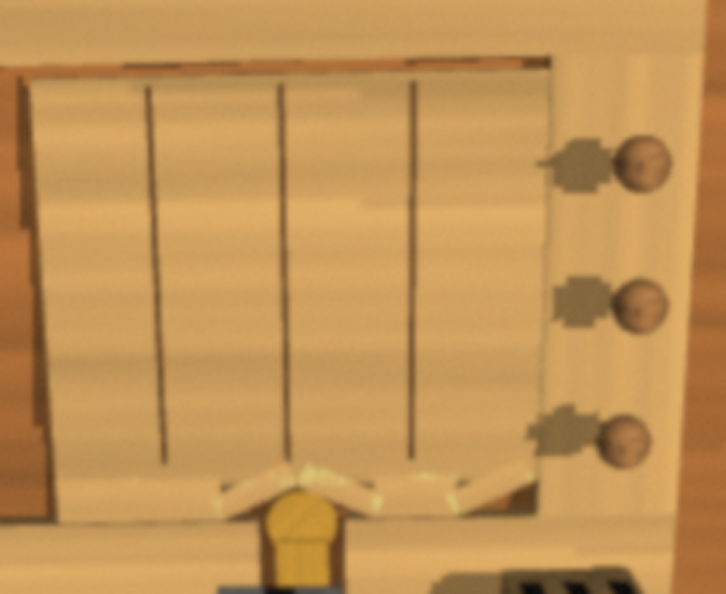

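The panel is flush against the far end, with no gap at crop (548, 70..470), and the catch at (302,520) is in the notch. I'm handing the job in.

```bash
python3 -c "
from h import *
print(job.sign_off())"
```

```text
the job is handed in; nothing more can be done
None
```

The tower stands upright in the tray's empty compartment and the panel is fully home with the catch in its notch; I've handed the job in, but the sign-off gave no verdict.

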